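# Make up a sauce-jar carrier to weight and lift it off the scale

## Robot

A 6-joint arm with a two-finger parallel gripper is mounted at the origin on the work surface. World frame = base frame: x ahead of the robot, y to its left, z up, the work surface at z = 0. Lengths are in m, angles in rad, forces in N, time in s.
With the tool pointing down it reaches from about 0.275 to 0.975 m from the base axis. Payload 8.4 kg.
Tool frame: the origin (TCP) lies between the finger pads; the fingertips stand 14 mm ahead of it and the grasp point (between the pads) lies 5 mm behind it (tcp_to_tips is the distance from the TCP to the fingertips, in m); z points along the fingers, y is the line along which they close (so a half turn about z gives the same grasp; the last joint's range is limited). The gripper opens to 92 mm and grips with 3 to 60 N. Pads are 20 mm wide; open, the fingers measure 128 mm over their backs; the gripper's body (75 mm by 189 mm) begins 69 mm behind the grasp point.
Start: joints at [-0.002, 0.353, 1.633, -0, 1.155, -0.002], TCP at [0.625, -0, 0.229] pointing down, gripper open.
Joint ranges: [-2.63, 2.63], [-0.92, 2.1], [0.06, 2.66], [-1.3, 4.44], [0, 2.69], [-3.02, 3.02]. Speed limits (rad/s): [2.22, 2.22, 2.79, 3.14, 3.14, 3.14].

## Interface

Orientations are given as a unit quaternion [x, y, z, w].
In Python, from plant import move_ptp, servo_line, move_j, move_gripper, dwell, inverse_kinematics, read_state, get_image, Unreachable, sign_off, tcp_to_tips gives the robot as it stands. Calls block until the motion is done:
- move_ptp(position, orientation): joint-space move of the TCP to a pose.
- servo_line(position, orientation=None, max_speed=0.15, contact_N=None): straight line of the TCP; orientation=None keeps the orientation; max_speed is the mean speed in m/s. With contact_N (N) it stops when the force on the tool has changed by that much, and returns True; else False.
- move_j(angles): joint-space move.
- move_gripper(opening, squeeze=None): opening from 0.0 (shut) to 1.0 (fully open); squeeze is the grip in N (None keeps the last); returns when the fingers have stopped.
- dwell(seconds).
- inverse_kinematics(position, orientation): joint angles nearest the present ones, or None.
- read_state(): the state.
- get_image(name): name is "scene" or "side" or "wrist"; returns a dict with "color" (480x640x3 uint8, blue, green, red), "z_map" (480x640 float32, m along the optical axis (not along the pixel's ray), 0 where there is no reading), "camera_matrix" (3x3 intrinsics, pixels), "k1" (the pictures are not rectified: a ray, as slopes to the right and down, at radius r is drawn at 1 + k1 r^2 times it, then the intrinsics apply), "eye" and "orientation" of the camera in the world. Camera axes: x right, y down, z forward; pixel columns grow to the right and rows downward; lengths in m; the calibration is good to about 2 mm. A picture is of the moment at which its call begins.
A pose or a line that the arm cannot do raises Unreachable and nothing moves.
- sign_off(): hands the job in; it is judged then, once.
The state is a dict: "t": time; "joints": joint angles; "qd": joint speeds; "joint_efforts": joint torques, N m; "eef_pos": TCP position; "eef_rot": TCP orientation; "wrist_force": force on the tool from outside, world axes, zero at the start; "ft_torque": the same for the moment, N m; "gripper_width": opening from 0.0 (shut) to 1.0 (fully open); "finger_force": force on a finger pad.
Only numpy, scipy, OpenCV 4.12 (cv2) and the standard library are available. Lean on these libraries where they do the work, as an engineer would, in place of code of your own. Each camera call takes 0.05 s, during which the arm holds its last target. There are 200 camera calls.

## Task

Stand small sauce jars from the grey tray in the white carrier on the dial scale until the red needle comes to rest inside the green zone of the dial, neither short of it nor past it. Then lift the carrier with its jars by the blue handle at least 8 cm straight up off the scale pan and finish while still holding it there in the air, steady and level. Keep the jars upright, leave the jars that are not needed standing in the tray, and do not disturb the bottle, the meter or the funnel.

Things in the scene. Friction and masses are not known exactly. Their poses are not given: they have to be found in the camera images.
- scale: dial scale fixed to the bench: grey housing 170 mm square, sprung aluminium pan 184 mm square (6 mm lip); origin under the housing's centre at bench height, z up, x towards the dial. Unloaded, the pan's face is 86 mm above the bench; it moves straight up and down and sinks about 8 mm per jar. Dial 134 mm across, centre 165 mm out along x, top edge 100 mm above the bench, face tilted 0.6 rad from up towards +x
- handle (a point): centre of the blue handle bar, 64 (its y) x 14 (x) x 22 mm (z up), on a 16 mm post, of the loose white carrier (0.35 kg): a tray 172 mm square, walls and crossing dividers 16 mm high, 4 mm thick, four 80 mm compartments centred 42 mm either side of the handle in x and y. Tray floor 100 mm, underside 105 mm below this point. Starts on the pan, turned as the scale
- jar0_mid (a point): centre, half-way up, of a small red sauce jar with white lid: 42 mm in diameter, 66 mm tall, about 0.12 kg, all four alike; it starts upright in the grey tray
- jar1_mid (a point): centre, half-way up, of a small red sauce jar with white lid: 42 mm in diameter, 66 mm tall, about 0.12 kg, all four alike; it starts upright in the grey tray
- jar2_mid (a point): centre, half-way up, of a small red sauce jar with white lid: 42 mm in diameter, 66 mm tall, about 0.12 kg, all four alike; it starts upright in the grey tray
- jar3_mid (a point): centre, half-way up, of a small red sauce jar with white lid: 42 mm in diameter, 66 mm tall, about 0.12 kg, all four alike; it starts upright in the grey tray
- tray: low grey stock tray fixed to the bench, 190 x 190 mm, walls 12 mm high, floor 4 to 5 mm above the bench; origin under its centre. The four jars stand in it two by two, about 88 mm apart along its x and y
- needle (a joint): angle in rad of the red dial needle, growing clockwise seen facing the dial; driven by the pan: 112.5 rad per metre that the pan sinks. About 0.3 with only the empty carrier on, and about 0.9 more for each jar; it settles within about a second
- zone (a joint): angle in rad of the middle of the green zone on the same dial, same zero and direction as the needle; the zone reaches 0.5 rad to either side of it. It is set differently each time and stays put; one or two jars bring the needle into it
- needle_tip (a point): point of the red needle over the green zone's ring, 45 mm from the dial's axis
- zone_mid (a point): middle of the green zone, 45 mm from the dial's axis; the needle points at the zone when its tip is within about 22 mm of this point
- bottle: bystander: tall red sauce bottle, 72 mm in diameter, 230 mm tall; origin under its centre; leave alone
- meter: bystander: black handheld meter lying flat, 75 x 130 x 28 mm; origin under its centre; leave alone
- funnel: bystander: aluminium funnel standing mouth down, 72 mm in diameter, 70 mm tall; origin under its centre; leave alone

How it is judged:
On the way, in this order (a step that is already met when the one before it is completed fails the run):
1. the needle has come to rest in the green zone, with the jars standing upright in the carrier, untouched (distance between needle_tip and zone_mid below 0.0236 m and velocity of joint needle between -0.15 and 0.15 rad/s and ((x of jar0_mid in the frame of handle between -0.085 and 0.085 m and y of jar0_mid in the frame of handle between -0.085 and 0.085 m and z of jar0_mid in the frame of handle between -0.085 and -0.055 m and angle between jar0_mid's own z axis and vertical below 0.2 rad) or (x of jar1_mid in the frame of handle between -0.085 and 0.085 m and y of jar1_mid in the frame of handle between -0.085 and 0.085 m and z of jar1_mid in the frame of handle between -0.085 and -0.055 m and angle between jar1_mid's own z axis and vertical below 0.2 rad) or (x of jar2_mid in the frame of handle between -0.085 and 0.085 m and y of jar2_mid in the frame of handle between -0.085 and 0.085 m and z of jar2_mid in the frame of handle between -0.085 and -0.055 m and angle between jar2_mid's own z axis and vertical below 0.2 rad) or (x of jar3_mid in the frame of handle between -0.085 and 0.085 m and y of jar3_mid in the frame of handle between -0.085 and 0.085 m and z of jar3_mid in the frame of handle between -0.085 and -0.055 m and angle between jar3_mid's own z axis and vertical below 0.2 rad)) and contact force between each of the arm, the fingers and carrier below 0.1 N and contact force between each of the fingers, the arm and scale below 0.1 N and (contact force between the fingers and jar0 below 0.1 N or not (x of jar0_mid in the frame of handle between -0.085 and 0.085 m and y of jar0_mid in the frame of handle between -0.085 and 0.085 m and z of jar0_mid in the frame of handle between -0.085 and -0.055 m and angle between jar0_mid's own z axis and vertical below 0.2 rad)) and (contact force between the fingers and jar1 below 0.1 N or not (x of jar1_mid in the frame of handle between -0.085 and 0.085 m and y of jar1_mid in the frame of handle between -0.085 and 0.085 m and z of jar1_mid in the frame of handle between -0.085 and -0.055 m and angle between jar1_mid's own z axis and vertical below 0.2 rad)) and (contact force between the fingers and jar2 below 0.1 N or not (x of jar2_mid in the frame of handle between -0.085 and 0.085 m and y of jar2_mid in the frame of handle between -0.085 and 0.085 m and z of jar2_mid in the frame of handle between -0.085 and -0.055 m and angle between jar2_mid's own z axis and vertical below 0.2 rad)) and (contact force between the fingers and jar3 below 0.1 N or not (x of jar3_mid in the frame of handle between -0.085 and 0.085 m and y of jar3_mid in the frame of handle between -0.085 and 0.085 m and z of jar3_mid in the frame of handle between -0.085 and -0.055 m and angle between jar3_mid's own z axis and vertical below 0.2 rad))), for 0.4 s.
2. the carrier is taken by its handle while the needle still points at the zone (within 0.6 rad of its middle) (contact force between the fingers and carrier above 1 N and distance between the grasp point and handle below 0.045 m and distance between needle_tip and zone_mid below 0.0266 m and ((x of jar0_mid in the frame of handle between -0.085 and 0.085 m and y of jar0_mid in the frame of handle between -0.085 and 0.085 m and z of jar0_mid in the frame of handle between -0.085 and -0.055 m and angle between jar0_mid's own z axis and vertical below 0.2 rad) or (height (world z) of jar0_mid below 0.06 m and angle between jar0_mid's own z axis and vertical below 0.2 rad and x of jar0_mid in the frame of tray between -0.095 and 0.095 m and y of jar0_mid in the frame of tray between -0.095 and 0.095 m)) and ((x of jar1_mid in the frame of handle between -0.085 and 0.085 m and y of jar1_mid in the frame of handle between -0.085 and 0.085 m and z of jar1_mid in the frame of handle between -0.085 and -0.055 m and angle between jar1_mid's own z axis and vertical below 0.2 rad) or (height (world z) of jar1_mid below 0.06 m and angle between jar1_mid's own z axis and vertical below 0.2 rad and x of jar1_mid in the frame of tray between -0.095 and 0.095 m and y of jar1_mid in the frame of tray between -0.095 and 0.095 m)) and ((x of jar2_mid in the frame of handle between -0.085 and 0.085 m and y of jar2_mid in the frame of handle between -0.085 and 0.085 m and z of jar2_mid in the frame of handle between -0.085 and -0.055 m and angle between jar2_mid's own z axis and vertical below 0.2 rad) or (height (world z) of jar2_mid below 0.06 m and angle between jar2_mid's own z axis and vertical below 0.2 rad and x of jar2_mid in the frame of tray between -0.095 and 0.095 m and y of jar2_mid in the frame of tray between -0.095 and 0.095 m)) and ((x of jar3_mid in the frame of handle between -0.085 and 0.085 m and y of jar3_mid in the frame of handle between -0.085 and 0.085 m and z of jar3_mid in the frame of handle between -0.085 and -0.055 m and angle between jar3_mid's own z axis and vertical below 0.2 rad) or (height (world z) of jar3_mid below 0.06 m and angle between jar3_mid's own z axis and vertical below 0.2 rad and x of jar3_mid in the frame of tray between -0.095 and 0.095 m and y of jar3_mid in the frame of tray between -0.095 and 0.095 m))), for 0.04 s.
At the end, for the whole second after the job is handed in: Carrier held over the scale (handle within 120 mm of its centre), underside 65 mm or more above the unloaded pan, level within 0.12 rad, still (20 mm/s, 0.15 rad/s). Each jar upright (0.2 rad) in the carrier or in the tray; at least one in the carrier (z of handle in the frame of scale above 0.256 m and horizontal distance between handle and scale below 0.12 m and angle between handle's own z axis and vertical below 0.12 rad and linear speed of carrier below 0.02 m/s and angular speed of carrier below 0.15 rad/s and contact force between the fingers and carrier above 1 N and contact force between carrier and scale below 0.1 N and ((x of jar0_mid in the frame of handle between -0.085 and 0.085 m and y of jar0_mid in the frame of handle between -0.085 and 0.085 m and z of jar0_mid in the frame of handle between -0.085 and -0.055 m and angle between jar0_mid's own z axis and vertical below 0.2 rad) or (x of jar1_mid in the frame of handle between -0.085 and 0.085 m and y of jar1_mid in the frame of handle between -0.085 and 0.085 m and z of jar1_mid in the frame of handle between -0.085 and -0.055 m and angle between jar1_mid's own z axis and vertical below 0.2 rad) or (x of jar2_mid in the frame of handle between -0.085 and 0.085 m and y of jar2_mid in the frame of handle between -0.085 and 0.085 m and z of jar2_mid in the frame of handle between -0.085 and -0.055 m and angle between jar2_mid's own z axis and vertical below 0.2 rad) or (x of jar3_mid in the frame of handle between -0.085 and 0.085 m and y of jar3_mid in the frame of handle between -0.085 and 0.085 m and z of jar3_mid in the frame of handle between -0.085 and -0.055 m and angle between jar3_mid's own z axis and vertical below 0.2 rad)) and ((x of jar0_mid in the frame of handle between -0.085 and 0.085 m and y of jar0_mid in the frame of handle between -0.085 and 0.085 m and z of jar0_mid in the frame of handle between -0.085 and -0.055 m and angle between jar0_mid's own z axis and vertical below 0.2 rad) or (height (world z) of jar0_mid below 0.06 m and angle between jar0_mid's own z axis and vertical below 0.2 rad and x of jar0_mid in the frame of tray between -0.095 and 0.095 m and y of jar0_mid in the frame of tray between -0.095 and 0.095 m)) and ((x of jar1_mid in the frame of handle between -0.085 and 0.085 m and y of jar1_mid in the frame of handle between -0.085 and 0.085 m and z of jar1_mid in the frame of handle between -0.085 and -0.055 m and angle between jar1_mid's own z axis and vertical below 0.2 rad) or (height (world z) of jar1_mid below 0.06 m and angle between jar1_mid's own z axis and vertical below 0.2 rad and x of jar1_mid in the frame of tray between -0.095 and 0.095 m and y of jar1_mid in the frame of tray between -0.095 and 0.095 m)) and ((x of jar2_mid in the frame of handle between -0.085 and 0.085 m and y of jar2_mid in the frame of handle between -0.085 and 0.085 m and z of jar2_mid in the frame of handle between -0.085 and -0.055 m and angle between jar2_mid's own z axis and vertical below 0.2 rad) or (height (world z) of jar2_mid below 0.06 m and angle between jar2_mid's own z axis and vertical below 0.2 rad and x of jar2_mid in the frame of tray between -0.095 and 0.095 m and y of jar2_mid in the frame of tray between -0.095 and 0.095 m)) and ((x of jar3_mid in the frame of handle between -0.085 and 0.085 m and y of jar3_mid in the frame of handle between -0.085 and 0.085 m and z of jar3_mid in the frame of handle between -0.085 and -0.055 m and angle between jar3_mid's own z axis and vertical below 0.2 rad) or (height (world z) of jar3_mid below 0.06 m and angle between jar3_mid's own z axis and vertical below 0.2 rad and x of jar3_mid in the frame of tray between -0.095 and 0.095 m and y of jar3_mid in the frame of tray between -0.095 and 0.095 m))); the arm keeps its last pose, push and grip.
It fails at once if the tall sauce bottle is moved by more than 30 mm or knocked over (distance of bottle from where it was at the start of the episode above 0.03 m or angle between bottle's own z axis and vertical above 0.4 rad).
It fails at once if the handheld meter is moved by more than 30 mm or knocked over (distance of meter from where it was at the start of the episode above 0.03 m or angle between meter's own z axis and vertical above 0.4 rad).
It fails at once if the funnel is moved by more than 30 mm or knocked over (distance of funnel from where it was at the start of the episode above 0.03 m or angle between funnel's own z axis and vertical above 0.4 rad).
It fails at once if a jar is tipped over (angle between any of jar0_mid, jar1_mid, jar2_mid, jar3_mid's own z axis and vertical above 0.7 rad).
It also fails if it takes over 72 s, if anything falls off the work surface, if the arm or the gripper's body presses on something with over 40 N, if the wrist force passes 120 N, or if a joint passes its speed limit or range.

## Working session

There is one attempt and no reset: what is moved stays moved. The work goes in short steps, each a Python script; the robot and the scene stay as the last script left them, time stands still between calls to the robot, and variables do not carry over. Pictures are saved under pics/ and viewed, at most 10 in all, crops included, and the job is handed in when it is done.

```bash
ls; mkdir -p pics; cat > h.py <<'E'
import numpy as np, cv2
from scipy.spatial.transform import Rotation as R
from plant import *
def cloud(im):
    K=np.array(im["camera_matrix"]);h,w=im["z_map"].shape
    u,v=np.meshgrid(np.arange(w),np.arange(h))
    p=cv2.undistortPoints(np.stack([u,v],-1).reshape(-1,1,2).astype(np.float64),K,np.array([im["k1"],0,0,0.])).reshape(h,w,2)
    z=im["z_map"][...,None].astype(float)
    c=np.concatenate([p*z,z],-1)
    return c@R.from_quat(im["orientation"]).as_matrix().T+np.array(im["eye"])
def down(yaw): # tool z down, tool y at world angle yaw
    y=np.array([np.cos(yaw),np.sin(yaw),0]);z=np.array([0,0,-1.]);x=np.cross(y,z)
    return R.from_matrix(np.stack([x,y,z],1)).as_quat()
E
python3 - <<'E'
from h import *
for n in ["scene","side","wrist"]:
    im=get_image(n); cv2.imwrite(f"pics/{n}0.png",im["color"]); np.savez(f"pics/{n}0.npz",P=cloud(im),c=im["color"],z=im["z_map"])
    print(n,im["eye"],R.from_quat(im["orientation"]).as_matrix()[:,2],im["k1"])
print(read_state())
E
```

```text
pics
scene [ 0.93350032 -0.55671702  0.70501194] [-0.40343504  0.66093812 -0.63277245] -0.10427256988766138
side [0.09676223 0.53824751 0.54346647] [ 0.59883264 -0.62545787 -0.50020188] -0.040924346041138954
wrist [0.62491941 0.08346125 0.38391118] [-3.18590898e-04 -2.95092120e-01 -9.55468754e-01] -0.039052442485910395
{'t': 0.15, 'joints': array([-2.38925139e-03,  3.53487691e-01,  1.63394445e+00, -1.85820076e-05,
        1.15523229e+00, -2.39105461e-03]), 'qd': array([-0.00031695, -0.00178769, -0.00071664, -0.00144612, -0.00015818,
        0.00097339]), 'joint_efforts': array([-8.47799656e-04, -5.94210899e+01, -3.34467816e+01,  6.96930941e-02,
        2.04021111e-02, -8.35750166e-05]), 'eef_pos': array([6.24633114e-01, 1.72395762e-06, 2.28045077e-01]), 'eef_rot': array([ 7.07103387e-01,  7.07109973e-01, -3.84047608e-04, -3.73840743e-04]), 'wrist_force': array([ 1.05626377,  0.65577329, -0.0904897 ]), 'ft_torque': array([ 0.030596  , -0.06888574, -0.03689741]), 'finger_force': 0.0, 'gripper_width': 0.9984449594499486}
```

View pics/scene0.png

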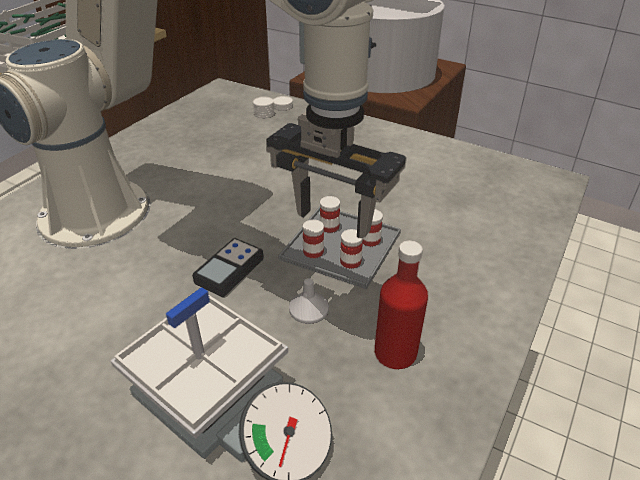

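View pics/side0.png

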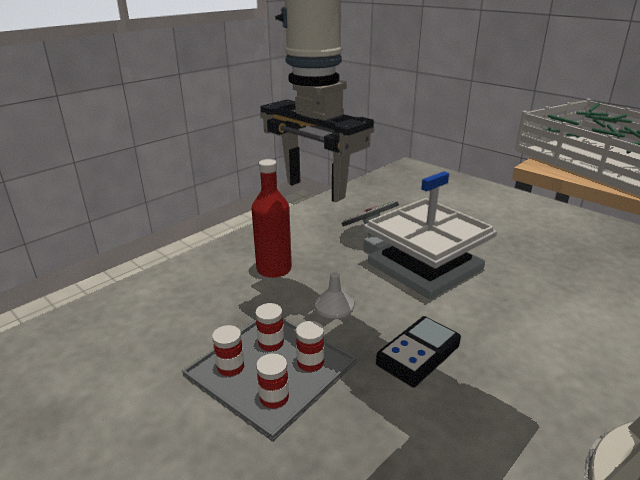

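The scene view shows the carrier (handle near pixel 188,308), the dial hub at (290,431) with the needle tip at (282,465), and the green zone around (262,443). The four jars are near (330,213), (313,238), (351,247) and (373,228). The side view shows the same layout, with the funnel and meter between the tray and the scale. Next I'll turn these into positions.

```bash
cat > m.py <<'E'
from h import *
def load(n): d=np.load(f"pics/{n}.npz"); return d["P"],d["c"].astype(int),d["z"]
def jars(P,c,z):
    # lid top discs: circle centre by clustering on top
    b,g,r=c[...,0],c[...,1],c[...,2]
    m=(z>0)&(P[...,2]>.062)&(P[...,2]<.078)&(b>120)&(np.abs(r-b)<60)
    return m
def dial(P,c,z):
    b,g,r=c[...,0],c[...,1],c[...,2]
    G=(z>0)&(g>r+50)&(g>b+30)&(P[...,2]<.15)&(P[...,2]>.0)&(P[...,1]<0)
    return G
if __name__=="__main__":
    for n in ["scene0","side0","wrist0"]:
        P,c,z=load(n); b,g,r=c[...,0],c[...,1],c[...,2]
        print(n)
        k,l,st,ce=cv2.connectedComponentsWithStats(jars(P,c,z).astype(np.uint8))
        for i in range(1,k):
            if st[i,4]>30:
                q=P[l==i]; t=q[q[:,2]>np.median(q[:,2])-.003]
                (x,y),rad=cv2.minEnclosingCircle(t[:,:2].astype(np.float32)); print(" lid",ce[i].round(),st[i,4],round(x,4),round(y,4),round(rad,4),q[:,2].max().round(4))
        B=(z>0)&(b>r+60)&(b>g+40)&(P[...,2]>.15)&(P[...,2]<.3)
        if B.sum()>20:
            q=P[B]; t=q[q[:,2]>q[:,2].max()-.004]; (cx,cy),(w,h),a=cv2.minAreaRect(t[:,:2].astype(np.float32))
            print(" handle top",B.sum(),round(cx,4),round(cy,4),w,h,a,q[:,2].max(),q.mean(0))
        G=dial(P,c,z); print(" green",G.sum(),P[G].mean(0) if G.any() else None)
        red=(z>0)&(r>b+80)&(r>g+80)&(P[...,2]<.14)
        k,l,st,ce=cv2.connectedComponentsWithStats(red.astype(np.uint8))
        for i in range(1,k):
            if st[i,4]>15: print(" red",ce[i].round(),st[i,4],P[l==i].mean(0).round(3))
        W=(z>0)&(r<256)&(P[...,2]>.07)&(P[...,2]<.28)
E
python3 m.py
```

```text
scene0
 lid [457.   5.] 105 0.2343 1.7651 0.067 0.0779
 lid [505.  14.] 81 0.4419 1.7705 0.0716 0.0778
 lid [550.  22.] 60 0.6331 1.7752 0.0377 0.0774
 lid [584.  29.] 156 0.7661 1.7717 0.0901 0.078
 lid [330. 202.] 203 0.4925 0.2243 0.0221 0.0734
 lid [377. 215.] 97 0.5921 0.229 0.0202 0.0731
 lid [313. 226.] 216 0.5046 0.1375 0.022 0.0725
 lid [350. 236.] 224 0.5818 0.1474 0.0228 0.073
 lid [288. 415.] 1176 0.6924 -0.2356 0.0468 0.078
 lid [252. 450.] 199 0.679 -0.3022 0.0134 0.0778
 handle top 353 0.5337 -0.23 0.06344974040985107 0.014302323572337627 81.96566009521484 0.20098871549717268 [ 0.53375299 -0.2311247   0.19850532]
 green 445 [ 0.68469746 -0.28829534  0.07214773]
 red [292. 422.] 77 [ 0.702 -0.242  0.068]
 red [284. 450.] 81 [ 0.712 -0.277  0.058]
side0
 lid [268. 311.] 331 0.5845 0.1477 0.0215 0.0744
 lid [309. 330.] 367 0.5055 0.1377 0.0219 0.0732
 lid [226. 334.] 408 0.5875 0.228 0.0216 0.0734
 lid [271. 364.] 508 0.492 0.2234 0.0217 0.0737
 handle top 127 0.5326 -0.2285 0.06205660477280617 0.013276037760078907 83.48882293701172 0.20303574519183853 [ 0.53096802 -0.22591789  0.19784709]
 green 0 None
wrist0
 lid [264.  22.] 2497 0.5846 0.1483 0.0211 0.0724
 lid [153.  35.] 2725 0.5053 0.137 0.0211 0.0722
 lid [390. 465.] 464 0.6892 -0.242 0.0242 0.078
 green 0 None
 red [402. 460.] 65 [ 0.703 -0.242  0.068]
 red [407. 475.] 18 [ 0.712 -0.27   0.06 ]
```

View pics/wrist0.png

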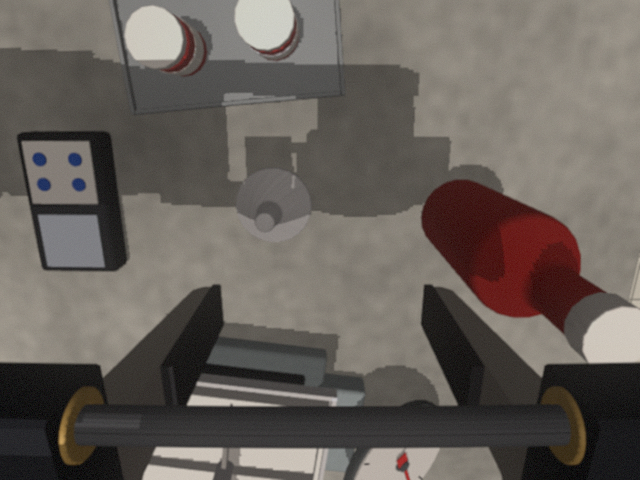

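The wrist view confirms two jar lids at (155,38) and (265,20), with the funnel at (273,205) and the bottle at the right. Next: the dial angles, the yaw and where the bottle is.

```bash
cat > d.py <<'E'
from m import *
SX,SY,YAW=0.533,-0.2295,None
def angles(P,c,z,yaw):
    x=np.array([np.cos(yaw),np.sin(yaw),0]);y=np.array([-np.sin(yaw),np.cos(yaw),0]);Z=np.array([0,0,1.])
    C=np.array([SX,SY,0])+.165*x; e1=y; n=np.sin(.6)*x+np.cos(.6)*Z; e2=np.cross(n,e1)
    C[2]=.1-.067*np.sin(.6)
    b,g,r=c[...,0],c[...,1],c[...,2]
    u=(P-C)@e1; v=(P-C)@e2; w=(P-C)@n; rho=np.hypot(u,v); a=np.arctan2(v,u)
    on=(z>0)&(rho<.062)&(np.abs(w)<.02)
    G=on&(g>r+50)&(g>b+30); N=on&(r>b+80)&(r>g+80)
    sgn=-1 # clockwise seen from +n : decreasing angle
    m=lambda s:np.angle(np.exp(1j*a[s]).mean())
    zg=m(G); tip=N&(rho>.022); 
    # tip vs tail: use far pixels
    zn=m(tip)
    d=np.angle(np.exp(1j*(zn-zg)))  # >0: needle must still move clockwise by d
    ga=np.angle(np.exp(1j*(a[G]-zg)))
    return dict(to_go=d,zone_half=(ga.min(),ga.max()),n=(G.sum(),tip.sum()),rhoG=rho[G].mean(),tipmax=rho[tip].max(),w=w[G].mean(),wspread=np.angle(np.exp(1j*(a[tip]-zn))).std())
if __name__=="__main__":
    P,c,z=load("scene0")
    for yw in(-.1,-.125,-.15): print(yw,angles(P,c,z,yw))
    b,g,r=c[...,0],c[...,1],c[...,2]
    # carrier outline
    B=(z>0)&(P[...,2]>.096)&(P[...,2]<.112)&(np.hypot(P[...,0]-.533,P[...,1]+.23)<.14)&(b>120)
    print("carrier rim",cv2.minAreaRect(P[B][:,:2].astype(np.float32)))
    for n in("scene0","side0"):
        P,c,z=load(n)
        bo=(z>0)&(P[...,2]>.15)&(P[...,2]<.3)&(P[...,0]>.6)&(P[...,1]>-.15)&(c[...,2]>c[...,1]+70)
        print("bottle",bo.sum(),P[bo].mean(0) if bo.any() else 0)
        bl=(z>0)&(P[...,2]>.0)&(P[...,2]<.014)&(np.hypot(P[...,0]-.54,P[...,1]-.184)<.16); 
E
python3 d.py
```

```text
-0.1 {'to_go': np.float64(0.8185178897655264), 'zone_half': (np.float64(-0.491623591752655), np.float64(0.47557021771513086)), 'n': (np.int64(445), np.int64(65)), 'rhoG': np.float64(0.046806761456235885), 'tipmax': np.float64(0.05527778544856074), 'w': np.float64(0.0036110463081490732), 'wspread': np.float64(0.0328623896646979)}
-0.125 {'to_go': np.float64(0.9019434322862864), 'zone_half': (np.float64(-0.5323930714764655), np.float64(0.5244729469348057)), 'n': (np.int64(445), np.int64(57)), 'rhoG': np.float64(0.042963484782369415), 'tipmax': np.float64(0.051649116298510614), 'w': np.float64(0.004195346806004952), 'wspread': np.float64(0.041430321333161095)}
-0.15 {'to_go': np.float64(1.0024058480732736), 'zone_half': (np.float64(-0.5936840422828262), np.float64(0.5844236657449458)), 'n': (np.int64(445), np.int64(53)), 'rhoG': np.float64(0.03915521809670837), 'tipmax': np.float64(0.04815768416237568), 'w': np.float64(0.004723946756996656), 'wspread': np.float64(0.058151639214947225)}
carrier rim ((0.5531574487686157, -0.23210802674293518), (0.17517495155334473, 0.21474063396453857), 81.86530303955078)
bottle 786 [ 0.75844708 -0.02545127  0.16162109]
bottle 340 [0.74111104 0.00180097 0.16151488]
```

The needle has about 0.9 rad to go, so one jar is enough. I'll pick the jar at (0.505, 0.137) with the fingers along the tray's diagonal and stand it in the (-x, +y) compartment.

```bash
cat > pick.py <<'E'
from h import *
J=[.5052,.1372]; q=down(.84)
move_gripper(1.0,15)
move_ptp([*J,.16],q); servo_line([*J,.0475],max_speed=.12)
move_gripper(.2,15); s=read_state(); print(s["gripper_width"],s["finger_force"],s["eef_pos"])
servo_line([*J,.285],max_speed=.15)
yaw=-.125; x,y=np.array([.533,-.2295])+R.from_euler('z',yaw).as_matrix()[:2,:2]@[-.046,.030]
move_ptp([x,y,.285],down(np.pi/2+yaw)); s=read_state(); print(s["gripper_width"],s["finger_force"],s["eef_pos"],s["t"],x,y,s["joints"])
im=get_image("side"); cv2.imwrite("pics/side1.png",im["color"])
im=get_image("scene"); cv2.imwrite("pics/scene1.png",im["color"])
cv2.imwrite("pics/c1.png",np.hstack([cv2.imread("pics/side1.png")[100:400,240:640],cv2.imread("pics/scene1.png")[180:480,50:450]]))
E
python3 pick.py
```

```text
0.4488370346477247 15.0000661611557 [0.50515821 0.1371931  0.04747938]
0.4547405723312617 14.999893605709076 [ 0.49124226 -0.19340768  0.28478291] 6.0583 0.4910991493090077 -0.19399903224739967 [-3.78164762e-01  1.49114798e-01  1.77431057e+00  4.07285822e-04
  1.21856471e+00 -1.82367387e+00]
```

View pics/c1.png

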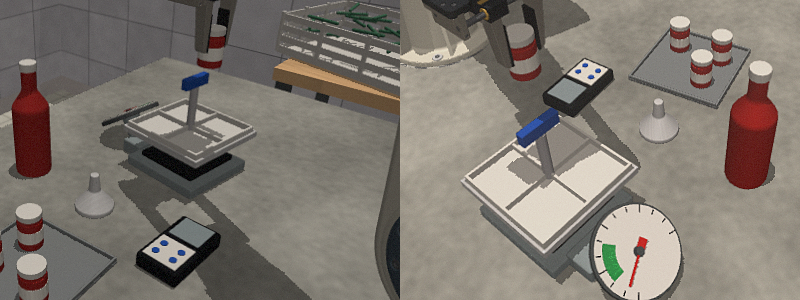

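The composite shows the jar held upright: at about (210,45) in the side half and (525,50) in the scene half, clear of the handle. Lowering it now.

```bash
cat > place.py <<'E'
from d import *
p=[.4911,-.1940]
servo_line([*p,.15],max_speed=.15); servo_line([*p,.1275],max_speed=.04)
s=read_state(); print(s["wrist_force"],s["eef_pos"])
move_gripper(.8); servo_line([*p,.29],max_speed=.12); move_ptp([.45,.1,.33],down(0.3)); dwell(1.)
for n in("scene","side"):
    im=get_image(n); cv2.imwrite(f"pics/{n}2.png",im["color"]); np.savez(f"pics/{n}2.npz",P=cloud(im),c=im["color"],z=im["z_map"])
    P,c,z=load(n+"2"); b,g,r=c[...,0],c[...,1],c[...,2]
    B=(z>0)&(b>r+60)&(b>g+40)&(P[...,2]>.15)&(P[...,2]<.3); q=P[B]; t=q[q[:,2]>q[:,2].max()-.004]
    print("handle",cv2.minAreaRect(t[:,:2].astype(np.float32)),np.median(t[:,2]),B.sum())
    if n=="scene": print(angles(P,c,z,-.115))
print(read_state()["t"])
cv2.imwrite("pics/c2.png",np.hstack([cv2.imread("pics/side2.png")[100:400,240:640],cv2.imread("pics/scene2.png")[180:480,50:450]]))
E
python3 place.py
```

```text
[ 0.00445587 -0.36204687 -0.89647289] [ 0.49099821 -0.19394673  0.12739011]
handle ((0.5335514545440674, -0.2300683557987213), (0.06287753582000732, 0.01424405537545681), 80.90637969970703) 0.19083750734437777 343
{'to_go': np.float64(0.08181238293352111), 'zone_half': (np.float64(-0.5077498299286178), np.float64(0.49523062854541533)), 'n': (np.int64(409), np.int64(48)), 'rhoG': np.float64(0.044765289504907685), 'tipmax': np.float64(0.04816788792575427), 'w': np.float64(0.004178261555017284), 'wspread': np.float64(0.052446688216313354)}
handle ((0.5323785543441772, -0.2283410131931305), (0.06184009835124016, 0.013866370543837547), 81.9878158569336) 0.1926778953998205 129
12.6833
```

View pics/c2.png

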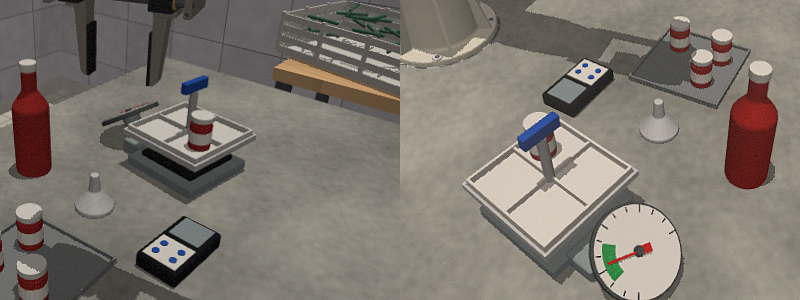

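The jar is upright in the carrier (at about (200,130) in the side half), and the needle at (615,262) is in the green zone. I'll take the handle, offset slightly towards the centre of mass, and lift.

```bash
cat > lift.py <<'E'
from d import *
p=[.5338,-.2235]; q=down(-.135)
move_ptp([*p,.29],q); servo_line([*p,.20],max_speed=.12); servo_line([*p,.175],max_speed=.05)
move_gripper(.05,45); s=read_state(); print(s["gripper_width"],s["finger_force"],s["eef_pos"],s["wrist_force"])
dwell(.3); servo_line([*p,.200],max_speed=.03); servo_line([*p,.282],max_speed=.06); dwell(1.)
for n in("scene","side"):
    im=get_image(n); cv2.imwrite(f"pics/{n}3.png",im["color"]); P=cloud(im); c=im["color"].astype(int); z=im["z_map"]
    B=(z>0)&(P[...,2]>.195)&(P[...,2]<.212)&(np.hypot(P[...,0]-.533,P[...,1]+.23)<.14)&(c.min(-1)>110)
    A=np.c_[P[B][:,:2],np.ones(B.sum())]; print(n,B.sum(),np.linalg.lstsq(A,P[B][:,2],rcond=None)[0])
s=read_state(); print(s["t"],s["eef_pos"],s["finger_force"],s["gripper_width"],s["wrist_force"],s["ft_torque"])
cv2.imwrite("pics/c3.png",np.hstack([cv2.imread("pics/side3.png")[100:400,240:640],cv2.imread("pics/scene3.png")[180:480,50:450]]))
E
python3 lift.py
```

```text
0.150947891527948 44.9999874830246 [ 0.53402071 -0.22356275  0.17508771] [ 1.77910604 -0.2002844  -0.62626232]
scene 1762 [-2.10701861e-03 -1.63839231e-04  1.99015654e-01]
side 301 [0.00104266 0.00343051 0.19965054]
20.35 [ 0.53379325 -0.22350904  0.28201536] 44.99585799872875 0.15302742045664375 [-0.93873822 -0.4794324  -4.07392497] [-0.00077976 -0.06704829 -0.02709765]
```

View pics/c3.png

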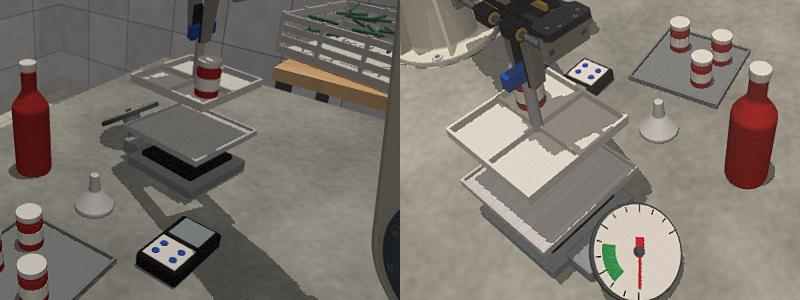

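The carrier hangs clear of the pan with its jar upright, at about (208,75) in the side half. One quick level check before handing in.

```bash
python3 - <<'E'
from d import *
im=get_image("scene"); P=cloud(im); c=im["color"].astype(int); z=im["z_map"]
yaw=-.125; L=(P[...,:2]-[.533,-.2295])@R.from_euler('z',yaw).as_matrix()[:2,:2]
for sx,sy in((1,1),(1,-1),(-1,-1)):
    B=(z>0)&(np.abs(L[...,0]-sx*.045)<.025)&(np.abs(L[...,1]-sy*.045)<.025)&(P[...,2]>.16)&(P[...,2]<.22)
    print(sx,sy,B.sum(),np.median(P[B][:,2]))
E
```

```text
1 1 991 0.18598495958084948
1 -1 1232 0.18639061905707288
-1 -1 1005 0.18622260595637596
```

Three compartment floors are within 0.5 mm of each other at about 0.186 m, so the carrier is level with the handle at about 0.286 m. Handing in.

```bash
python3 -c "
from plant import *
print(sign_off())"
```

```text
the job is handed in; nothing more can be done
None
```

I stood one jar in the carrier, which brought the needle to rest in the green zone, then lifted the carrier level by its handle to about 10 cm above the pan and handed the job in while still holding it there; no verdict was returned.

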